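# Unlatch the drumhead press and hold its beam up

## Task

The glue under the drum's skin has set: open the bench press so that a colleague can take the drum out. Grip the upright handle of the spring latch beside the coupler, pull it sideways away from the beam until the latch bar is out from under the ball, and only then, by the same handle, swing the beam up until its coupler stands about 10 cm above the ball. Finish while still gripping the handle and holding the beam still at that height, with the drum and everything else on the table left where they are.

Things in the scene. Friction and masses are not known exactly. Their poses are not given: they have to be found in the camera images.
- press: Drumhead press, fixed: plywood board 440 (x) x 200 (y) x 18 mm, steel hinge bracket near its -x end, steel ball on a post near its +x end; a wooden beam lies along x from hinge to ball, 34 mm wide, top 126 mm above the table. +x runs from hinge to ball, z up; the latch handle stands on the -y side of the beam. Origin: centre of the board's underside.
- hinge (a point): Centre of the beam's hinge, at (-170, 0, 112) mm in the press frame; the hinge axis is the press's y axis. The point turns with the beam.
- beam (a joint): Angle of the beam about its hinge, rad: 0 lying down on ball and drum, growing as the ball end swings up, stop at 1.0. It moves freely, falls if let go, and needs about 3 to 6 N of lift at the handle. While the latch bar is under the ball it cannot rise.
- ball (a point): Centre of the steel ball (32 mm across, flat underneath, on a thin neck), fixed, at (140, 0, 98) mm in the press frame.
- coupler (a point): Centre of the steel coupler's socket at the free end of the beam (coupler 60 x 46 mm, its top 134 mm above the table when down); coincides with ball when the beam is down, 310 mm from the hinge. Moves with the beam.
- latch (a joint): How far the latch is pulled out, m: 0 sprung in, its flat bar under the ball; growing along the press's -y axis, away from the beam; the bar clears the ball from 0.009 on, stop at 0.022. A spring pulls it back in: about 4 N at the start, 12 N at the stop. The latch is carried by the beam and swings up with it.
- grip (a point): The place to grip on the latch handle: on its centre line, 64 mm above the handle's origin and 18 mm below its top; 146 mm above the table when the beam is down, at (140, -72, 146) mm in the press frame with the latch in. Moves with the latch. Clear of the coupler's side by 42 mm.
- handle: The latch handle: an upright steel bar 86 mm tall, 22 mm (along the beam) x 14 mm (along the pull), rigid on the outer end of the latch bar, 72 mm out to the press's -y side of the ball. Its flat 14 mm way is best pinched from above with the fingers closing along the press's y axis. Origin: foot of the handle at the latch bar's mid height; z runs up along it.
- drum: Drum being glued, 150 mm across, 60 mm high, red with white rims, loose, standing on the board under the beam's round pad. Leave it there. Origin: centre of its underside.
- tack_box: Bystander, leave it where it is. Small card box 45 x 35 x 22 mm on the board near the ball, on the side away from the handle. Origin: centre of underside.
- mallet: Bystander, leave it where it is. Wooden-handled hammer 260 mm long lying beside the press's -y side, near the hinge end. Origin: on its underside, mid length.
- lacquer_tin: Bystander, leave it where it is. Plain tin, 72 mm across, 85 mm high, beyond the press's ball end. Origin: centre of underside.
- brush: Bystander, leave it where it is. Brush 200 mm long lying along the press's +y side. Origin: on its underside, mid length.
- small_drum: Bystander, leave it where it is. Small drum 90 mm across, 45 mm high, beside the press's -y side, between mallet and handle. Origin: centre of underside.
- hoop: Bystander, leave it where it is. Wooden hoop 110 mm across, 12 mm high, lying beyond the press's ball end. Origin: centre of underside.
- tack_bowl: Bystander, leave it where it is. White bowl 84 mm across, 40 mm high, beyond the press's +y side. Origin: centre of underside.
There are look-alikes about, which are no part of the job. What is shaped like the drum but brown or pink is not meant.

How it is judged:
On the way, in this order (a step that is already met when the one before it is completed fails the run):
1. the latch is pulled out clear of the ball (10 mm or more) while the beam is still down (value of joint latch above 0.01 m and value of joint beam below 0.03 rad), for 0.1 s.
2. the beam is lifted by the latch handle, coupler more than 50 mm above the ball (z of coupler in the frame of ball above 0.05 m and contact force between the fingers and handle above 1 N), for 0.2 s.
At the end, for the whole second after the job is handed in: The coupler is held 75 to 130 mm above the ball, still (below 0.1 rad/s), with the fingers pressing on the latch handle (over 2 N); the drum stands upright within 20 mm of where it was, the other loose things within 30 mm (z of coupler in the frame of ball between 0.075 and 0.13 m and contact force between the fingers and handle above 2 N and velocity of joint beam between -0.1 and 0.1 rad/s and distance of drum from where it was at the start of the episode below 0.02 m and angle between drum's own z axis and vertical below 0.1 rad and distance of each of tack_box, mallet, lacquer_tin, brush, small_drum, hoop, tack_bowl from where it was at the start of the episode below 0.03 m); the arm keeps its last pose, push and grip.
It fails at once if the drum is shoved or tipped (distance of drum from where it was at the start of the episode above 0.03 m or angle between drum's own z axis and vertical above 0.2 rad).
It fails at once if another thing on the table is knocked about (distance of any of tack_box, mallet, lacquer_tin, brush, small_drum, hoop, tack_bowl from where it was at the start of the episode above 0.04 m).
It also fails if it takes over 34 s, if anything falls off the work surface, if the arm or the gripper's body presses on something with over 40 N, if the wrist force passes 120 N, or if a joint passes its speed limit or range.

## Robot

A 6-joint arm with a two-finger parallel gripper is mounted at the origin on the work surface. World frame = base frame: x ahead of the robot, y to its left, z up, the work surface at z = 0. Lengths are in m, angles in rad, forces in N, time in s.
With the tool pointing down it reaches from about 0.375 to 0.9 m from the base axis. Payload 3.1 kg.
Tool frame: the origin (TCP) lies at the very end of the fingers, on their centre line; the grasp point (between the pads) lies 19 mm behind it; z points along the fingers, y is the line along which they close (so a half turn about z gives the same grasp; the last joint's range is limited). The gripper opens to 87 mm and grips with 3 to 60 N. Pads are 19 mm wide; open, the fingers measure 117 mm over their backs; the gripper's body (75 mm by 190 mm) begins 51 mm behind the grasp point.
Start: joints at [-1.357, 0.527, 1.433, -0, 1.181, -0.178], TCP at [0.239, -0.578, 0.223] pointing down, gripper open.
Joint ranges: [-3.08, 3.08], [-0.75, 2.2], [0.22, 2.44], [-1.43, 4.57], [0, 2.65], [-2.85, 2.85]. Speed limits (rad/s): [2.79, 2.79, 3.14, 3.14, 3.14, 3.14].

## Interface

Orientations are given as a unit quaternion [x, y, z, w].
In Python, from rig import robot gives the robot as it stands. The module is installed in compiled form; this text tells all that it offers.
- The arm moves only by the tool play_rows, never from a script. Its argument "steps" is one flat list of numbers, 5 for each row, row after row: the opening, from -1 (shut) to 1 (fully open), then the shift along the tool's x, y, z as a fraction of full scale, then the turn about the tool's z as a fraction of full scale. In form: [claw, tx, ty, tz, twist, claw, tx, ty, tz, twist, ...]. A call has exactly 10 rows; each row shifts and turns the commanded pose from where the row before left it, along the tool's axes as they then stand; what a row does not reach is not made up. Full scale, the value 1, is 0.03 m for a shift and 0.1 rad for a turn. A row lasts 1/10 s, in which the tool goes at most 50 mm and 8.59 degrees, less where a joint would pass 70% of its speed; a pose out of reach is approached as far as the arm can. A call with a number of a shift or a turn outside -1 to 1 is refused whole. A call with a gripper value outside its range is refused whole. The fingers move at their own pace and stop on an object; "grip_force" is the grip in N (left out, the last holds). Time passes only in rows, so rows that do not move let the fingers close, or fill a call up. It gives the time, the measured TCP pose, the force, the opening and the grip force at its end, in the units of the state.
- robot.get_obs(): the state, without advancing time (a new reading comes with each control period).
- robot.camera(name): name is "scene" or "top" or "wrist"; returns a dict with "image" (384x512x3 uint8, red, green, blue), "mtx" (3x3 intrinsics, pixels), "D" ([k1, k2, p1, p2, k3] as OpenCV has them; the pictures are not rectified), "rvec" (rotation vector, rad) and "tvec" (3), from world to camera coordinates, as OpenCV has them. Camera axes: x right, y down, z forward; pixel columns grow to the right and rows downward; lengths in m; the calibration is good to about 2 mm. A picture is of the moment at which its call begins. There is no depth.
- robot.hand_in(): hands the job in; it is judged then, once.
The state is a dict: "time": time; "q": joint angles; "joint_velocities": joint speeds; "joint_torque": joint torques, N m; "position": TCP position; "tool_rot": TCP orientation; "ft_force": force on the tool from outside, world axes, zero at the start; "moment": the same for the moment, N m; "grip_width": finger opening in m; "grip_force": force on a finger pad.
Only numpy, scipy, OpenCV 4.12 (cv2) and the standard library are available. Lean on these libraries where they do the work, as an engineer would, in place of code of your own. Each camera call takes 0.05 s, during which the arm holds its last target. There are 200 camera calls.

## Working session

There is one attempt and no reset: what is moved stays moved. The work goes in short steps, Python scripts to look and compute and a tool call to move; the robot and the scene stay as the last step left them, time stands still between calls to the robot, and variables do not carry over. Pictures are saved under pics/ and viewed, at most 10 in all, crops included, and the job is handed in when it is done.

Besides the shell and the picture viewer there is one more tool, called after "Emit:" in YAML: its name, and indented under it one key for each argument. play_rows: Moves the arm, as the interface text tells. Shift numbers are shares of 0.03 m and turn numbers shares of 0.1 rad, none past 1 either way. Its arguments: {"type":"object","properties":{"steps":{"type":"array"},"grip_force":{"type":"number"}},"required":["steps"]}

```bash
mkdir -p pics
python3 - <<'E'
from rig import robot
import cv2
for n in ["scene","top"]:
    c=robot.camera(n); cv2.imwrite(f"pics/{n}.png",cv2.resize(c["image"][:,:,::-1],(800,600),interpolation=cv2.INTER_CUBIC))
    print(n,c["mtx"].tolist(),c["D"],c["rvec"],c["tvec"])
o=robot.get_obs();print(o)
E
```

```text
scene [[377.42999650629076, 0.0, 253.83345061948594], [0.0, 377.42999650629076, 187.77365875248034], [0.0, 0.0, 1.0]] [-0.07435605  0.          0.          0.          0.        ] [ 1.78617536  1.72606882 -0.72725215] [-0.03959151 -0.3363639   1.35936915]
top [[460.86134499934366, 0.0, 256.6380284076402], [0.0, 460.86134499934366, 197.52631614984588], [0.0, 0.0, 1.0]] [-0.06902249  0.          0.          0.          0.        ] [ 2.134974   -2.10127971  0.16848691] [0.03110452 0.58563319 1.0759837 ]
{'time': 0.1, 'q': array([-1.35749829e+00,  5.28371472e-01,  1.43377165e+00, -5.69531299e-05,
        1.18138880e+00, -1.78488195e-01]), 'joint_velocities': array([ 3.17493687e-04, -1.85141941e-03, -4.12243186e-03, -2.83043703e-03,
       -1.90213725e-03, -6.66336514e-05]), 'joint_torque': array([ 2.07163116e-04, -4.40985775e+01, -1.77150965e+01,  6.34917570e-02,
        5.33690164e-02, -4.99962380e-05]), 'position': array([ 0.23852745, -0.57698202,  0.22167135]), 'tool_rot': array([ 9.80871652e-01,  1.94653184e-01, -4.32057190e-05, -9.69029384e-04]), 'ft_force': array([0.14966884, 0.20053251, 0.96038951]), 'moment': array([ 0.03853503,  0.01912229, -0.00017142]), 'grip_force': 0.0, 'grip_width': 0.08710190880663751}
```

View pics/scene.png

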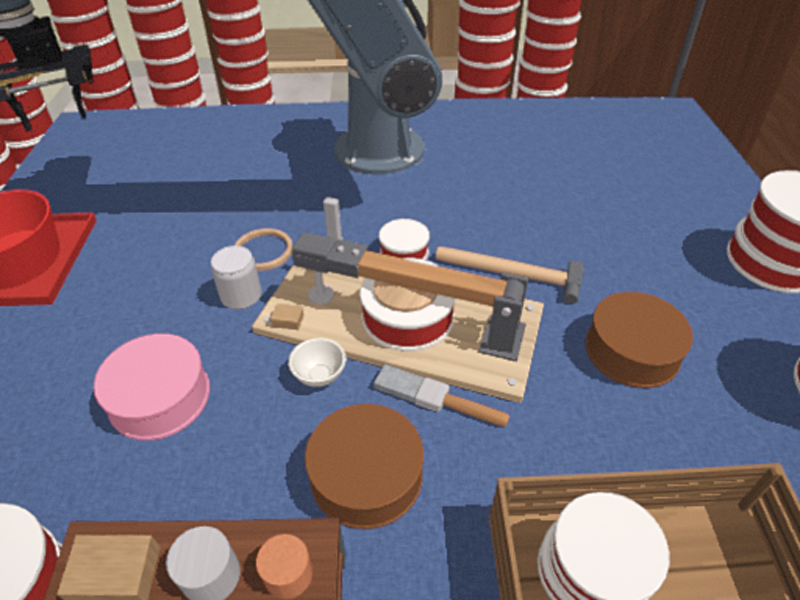

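View pics/top.png

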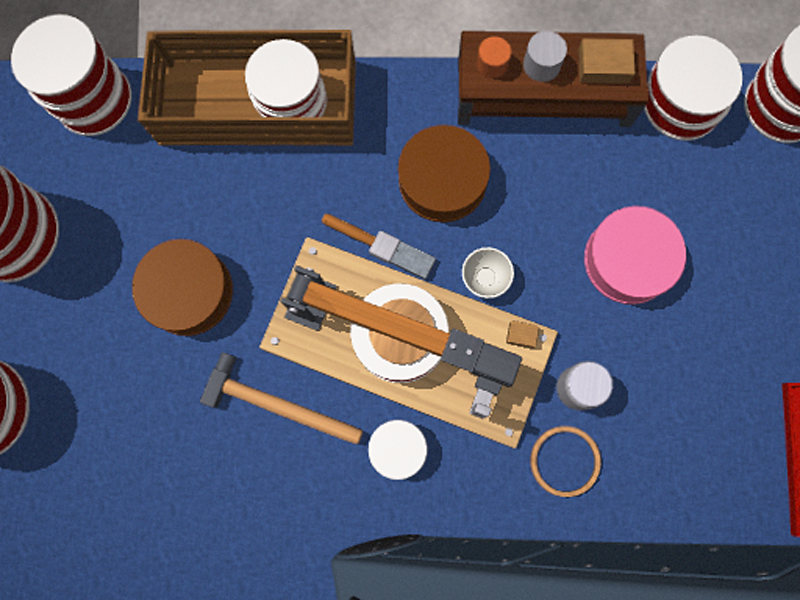

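The scene view shows the press mid-picture with the handle top near (332,200). In the top view the board corners are near (306,238), (558,330), (517,447) and (261,347), and the handle is near (483,400). I'll enlarge both for exact readings.

Run:
```python
import cv2
from rig import robot
t=robot.camera("top")["image"][:,:,::-1]; s=robot.camera("scene")["image"][:,:,::-1]
cv2.imwrite("pics/tc.png",cv2.resize(t[145:295,160:360],(800,600),interpolation=cv2.INTER_CUBIC))
cv2.imwrite("pics/sc.png",cv2.resize(s[115:265,155:355],(800,600),interpolation=cv2.INTER_CUBIC))
```

```text
(no output)
```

View pics/tc.png

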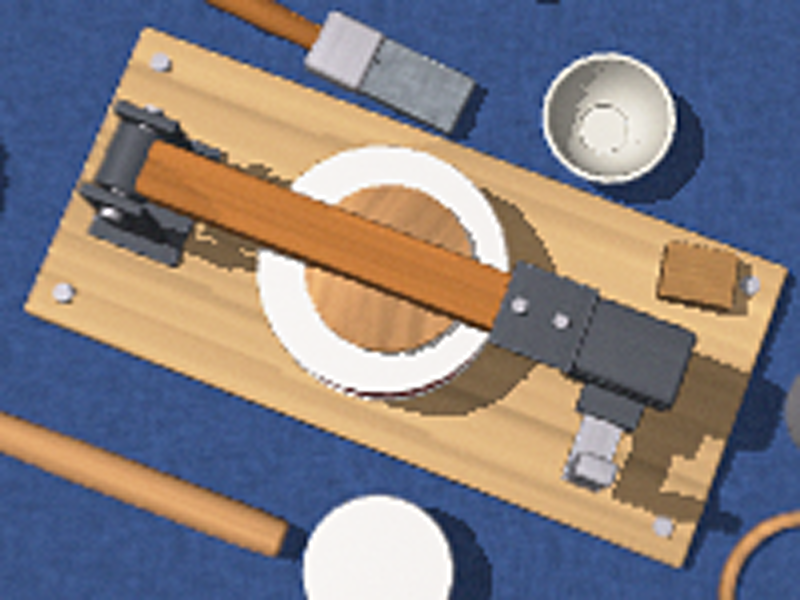

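View pics/sc.png

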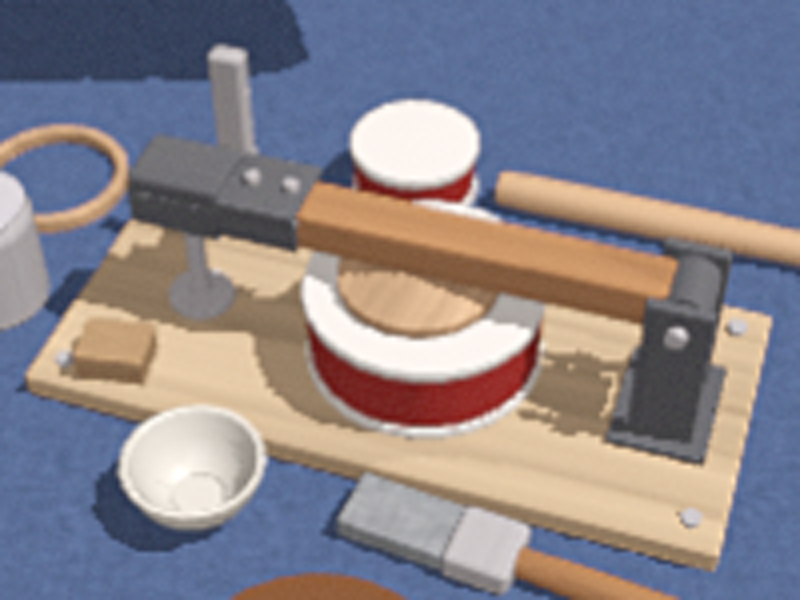

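The top crop shows the board's upper corners at (147,27), (790,268), (682,568) and (25,309), with the handle top centre at (595,468). In the scene crop the handle top is at (229,53) and the corners are at (30,380), (715,554) and (770,316).

```bash
cat > h.py <<'E'
from rig import robot
import cv2, numpy as np
from scipy.optimize import least_squares
from scipy.spatial.transform import Rotation as R
def proj(c,P): return cv2.projectPoints(np.array(P,float),c["rvec"],c["tvec"],c["mtx"],c["D"])[0][:,0]
def P2W(p,P):
    c,s=np.cos(p[2]),np.sin(p[2]); P=np.array(P,float)
    return np.c_[p[0]+c*P[:,0]-s*P[:,1],p[1]+s*P[:,0]+c*P[:,1],P[:,2]]
E
python3 - <<'E'
from h import *
t=robot.camera("top");s=robot.camera("scene")
f=lambda L,o:(np.array(L)+.5)/4-.5+o
H=[.14,-.072,.164]
MT=[[-.22,.1,.018],[.22,.1,.018],[.22,-.1,.018],[-.22,-.1,.018],H]
T=f([[147,27],[790,268],[682,568],[25,309],[595,468]],[160,145])
MS=[[.22,.1,.018],[-.22,.1,.018],[-.22,-.1,.018],H]
S=f([[30,380],[715,554],[770,316],[229,53]],[155,115])
r=lambda p:np.r_[(proj(t,P2W(p,MT))-T).ravel(),(proj(s,P2W(p,MS))-S).ravel()]
best=min((least_squares(r,[.5,0,a]) for a in np.arange(-3,3,1)),key=lambda z:z.cost)
p=best.x;print(p,best.cost);print(best.fun.reshape(-1,2).round(1).tolist())
# free handle-top triangulation
q=least_squares(lambda X:np.r_[(proj(t,[X])-T[4:]).ravel(),(proj(s,[X])-S[3:]).ravel()],P2W(p,[H])[0])
print("handle tri",q.x,q.cost,"model",P2W(p,[H]))
g=P2W(p,[[.14,-.072,.146]])[0];print("grip",g,np.hypot(*g[:2]))
o=robot.get_obs();M=R.from_quat(o["tool_rot"]).as_matrix();print(M.round(3),o["position"])
print("press y",[-np.sin(p[2]),np.cos(p[2])],"tool y ang",np.arctan2(M[1,1],M[0,1]))
E
```

```text
[0.54269472 0.0285458  4.35620854] 5.53329992085854
[[-0.2, -1.0], [0.3, -0.3], [0.2, 0.2], [-0.3, 0.0], [0.8, 0.0], [-1.6, -1.7], [1.4, 0.2], [1.1, -0.6], [-0.2, -0.3]]
handle tri [ 0.42652116 -0.07638183  0.16313497] 0.06272282131830646 model [[ 0.42639619 -0.07756099  0.164     ]]
grip [ 0.42639619 -0.07756099  0.146     ] 0.4333929153191881
[[ 0.924  0.382 -0.   ]
 [ 0.382 -0.924  0.001]
 [ 0.    -0.001 -1.   ]] [ 0.23861313 -0.57738576  0.2222026 ]
press y [np.float64(0.9372355247203861), np.float64(-0.34869696184811033)] tool y ang -1.1790659748256325
```

Emit:
play_rows:
  steps: [0,0.61,-0.65,0,0,0,0.61,-0.65,0,0,0,0.61,-0.65,0,0,0,0.61,-0.65,0,0,0,0.61,-0.65,0,0,0,0.61,-0.65,0,0,0,0.61,-0.65,0,0,0,0.61,-0.65,0,0,0,0.61,-0.65,0,0,0,0.61,-0.65,0,0]
  grip_force: 40

```text
time: 1.3
position: [0.3336, -0.3265, 0.2227]
tool_rot: [0.981, 0.195, 0.0, 0.0]
ft_force: [0.5, -0.7, 0.0]
grip_width: 0.0433
grip_force: 0.0
```

Emit:
play_rows:
  steps: [0,0.61,-0.65,0,0,0,0.61,-0.65,0,0,0,0.61,-0.65,0,0,0,0.61,-0.65,0,0,0,0.61,-0.65,0,0,0,0.61,-0.65,0,0,0,0.61,-0.65,0,0,0,0.61,-0.65,0,0,0,0.6,-0.65,0,0,0,0.6,-0.65,0,0]

```text
time: 2.3
position: [0.4278, -0.0766, 0.2227]
tool_rot: [0.981, 0.195, 0.0, 0.0]
ft_force: [0.5, -0.5, 0.8]
grip_width: 0.0436
grip_force: 0.0
```

Emit:
play_rows:
  steps: [0,0,0,0,-0.9,0,0,0,0,-0.9,0,0,0,0,-0.9,0,0,0,0,-0.9,0,0,0,0,-0.9,0,0,0,0,-0.9,0,0,0,0,-0.9,0,0,0,0,-0.9,0,0,0,0,-0.9,0,0,0,0,-0.13]

```text
time: 3.3
position: [0.4275, -0.0776, 0.2227]
tool_rot: [0.821, 0.571, 0.0, 0.0]
ft_force: [0.6, 0.4, 0.5]
grip_width: 0.0435
grip_force: 0.0
```

```bash
cat > d.py <<'E'
from h import *
import sys
def d(target):
    o=robot.get_obs();M=R.from_quat(o["tool_rot"]).as_matrix()
    print("t",o["time"],"pos",o["position"].round(4),"yang",np.arctan2(M[1,1],M[0,1]).round(4),"F",o["ft_force"].round(1),"w",o["grip_width"],"gf",o["grip_force"])
    print("tool shift mm",(M.T@(np.array(target)-o["position"])*1000).round(1)); print(M.round(2).tolist())
d([float(a) for a in sys.argv[1:4]])
E
python3 d.py .4265 -.077 .127
python3 -c "
from h import *
c=robot.camera('wrist');cv2.imwrite('pics/w.png',c['image'][:,:,::-1])
g=P2W([.5427,.02855,4.3562],[[.14,-.072,.164]]);print(proj(c,g))"
```

```text
t 3.3 pos [ 0.4275 -0.0776  0.2227] yang -0.3555 F [0.6 0.4 0.5] w 0.043509893354582184 gf 0.0
tool shift mm [ 0.3 -1.2 95.7]
[[0.35, 0.94, 0.0], [0.94, -0.35, -0.0], [-0.0, 0.0, -1.0]]
[[253.39649963 200.53804651]]
```

View pics/w.png

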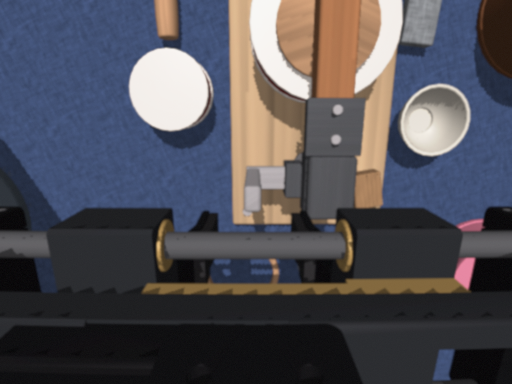

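The wrist view shows the handle at about (252,195), centred between the fingers at x≈205 and 303. The prediction was (253,200), so I'll descend and grip.

Emit:
play_rows:
  steps: [0,0,-0.04,0.35,0,0,0,0,0.35,0,0,0,0,0.35,0,0,0,0,0.35,0,0,0,0,0.35,0,0,0,0,0.35,0,0,0,0,0.35,0,0,0,0,0.35,0,0,0,0,0.35,0,0,0,0,0.04,0]

```text
time: 4.35
position: [0.4258, -0.077, 0.126]
tool_rot: [0.822, 0.57, -0.001, -0.001]
ft_force: [0.0, -0.5, 1.5]
grip_width: 0.0434
grip_force: 0.0
```

Emit:
play_rows:
  steps: [-1,0,0,0,0,-1,0,0,0,0,-1,0,0,0,0,-1,0,0,0,0,-1,0,0,0,0,-1,0,0,0,0,-1,0,0,0,0,-1,0,0,0,0,-1,0,0,0,0,-1,0,0,0,0]
  grip_force: 50

```text
time: 5.35
position: [0.426, -0.0771, 0.1271]
tool_rot: [0.821, 0.571, -0.0, -0.0]
ft_force: [-1.8, 0.2, 5.8]
grip_width: 0.0135
grip_force: 50.0
```

The opening of 13.5 mm matches the 14 mm handle. Next I'll pull 17 mm along -y.

Emit:
play_rows:
  steps: [-1,0,-0.07,0,0,-1,0,-0.07,0,0,-1,0,-0.07,0,0,-1,0,-0.07,0,0,-1,0,-0.07,0,0,-1,0,-0.07,0,0,-1,0,-0.07,0,0,-1,0,-0.07,0,0,-1,0,0,0,0,-1,0,0,0,0]

```text
time: 6.35
position: [0.4146, -0.0729, 0.1272]
tool_rot: [0.821, 0.57, 0.002, 0.003]
ft_force: [9.3, -0.8, -4.0]
grip_width: 0.0135
grip_force: 50.3
```

```bash
python3 d.py .4265 -.077 .127
python3 -c "
from h import *
c=robot.camera('scene');cv2.imwrite('pics/s2.png',cv2.resize(c['image'][90:240,155:355,::-1],(800,600),interpolation=cv2.INTER_CUBIC))"
python3 - <<'E'
import numpy as np
for th in np.linspace(0,.35,8):
    c,s=np.cos(th),np.sin(th); print(th.round(3),"dx",(310*c-34*s-310).round(1),"dz",(310*s+34*c-34).round(1),"coupler",(310*s-14*c+14).round(1))
E
```

```text
t 6.35 pos [ 0.4146 -0.0729  0.1272] yang -0.3568 F [ 9.3 -0.8 -4. ] w 0.013532202971435257 gf 50.31390372198075
tool shift mm [ 0.3 12.5  0.3]
[[0.35, 0.94, 0.01], [0.94, -0.35, -0.0], [0.0, 0.01, -1.0]]
0.0 dx 0.0 dz 0.0 coupler 0.0
0.05 dx -2.1 dz 15.5 coupler 15.5
0.1 dx -4.9 dz 30.8 coupler 31.0
0.15 dx -8.6 dz 45.9 coupler 46.5
0.2 dx -12.9 dz 60.9 coupler 61.9
0.25 dx -18.0 dz 75.6 coupler 77.1
0.3 dx -23.9 dz 90.1 coupler 92.2
0.35 dx -30.5 dz 104.2 coupler 107.1
```

View pics/s2.png

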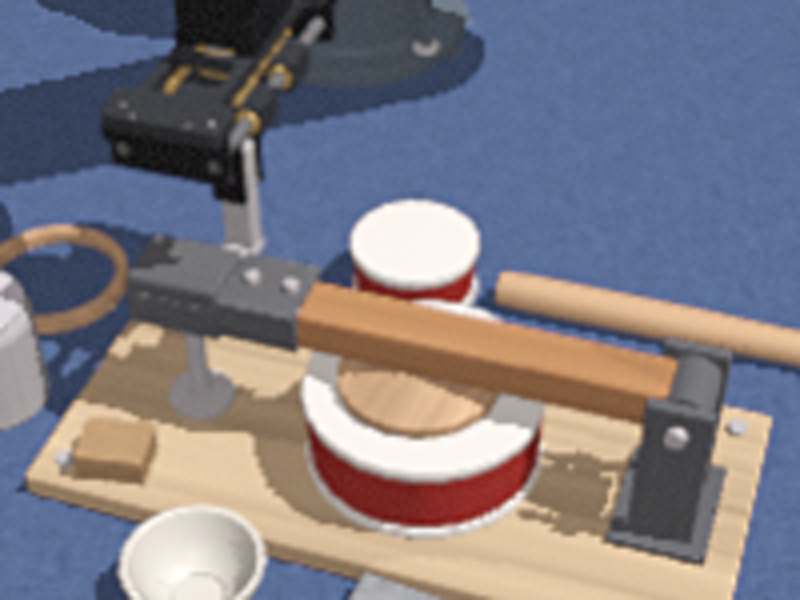

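The picture shows the beam still down and the fingers on the handle. The latch is about 12.5 mm out, which fits the 9.3 N reading. I'll pull slightly further for margin.

Emit:
play_rows:
  steps: [-1,0,-0.07,0,0,-1,0,-0.07,0,0,-1,0,0,0,0,-1,0,0,0,0,-1,0,0,0,0,-1,0,0,0,0,-1,0,0,0,0,-1,0,0,0,0,-1,0,0,0,0,-1,0,0,0,0]

```text
time: 7.4
position: [0.4115, -0.0718, 0.1273]
tool_rot: [0.821, 0.57, 0.003, 0.004]
ft_force: [10.1, -0.6, -4.9]
grip_width: 0.0139
grip_force: 50.3
```

Emit:
play_rows:
  steps: [-1,0.02,0,-0.165,0,-1,0.022,0,-0.165,0,-1,0.025,0,-0.165,0,-1,0.028,0,-0.165,0,-1,0.031,0,-0.165,0,-1,0.034,0,-0.165,0,-1,0.036,0,-0.165,0,-1,0.039,0,-0.165,0,-1,0.042,0,-0.165,0,-1,0.044,0,-0.165,0]

```text
time: 8.4
position: [0.4145, -0.0635, 0.177]
tool_rot: [0.821, 0.571, 0.002, 0.005]
ft_force: [8.9, -2.6, -5.7]
grip_width: 0.0136
grip_force: 50.0
```

```bash
python3 d.py .4115 -.0718 .1273
python3 -c "
from h import *
c=robot.camera('scene');cv2.imwrite('pics/s3.png',cv2.resize(c['image'][90:240,155:355,::-1],(800,600),interpolation=cv2.INTER_CUBIC))"
```

```text
t 8.4 pos [ 0.4145 -0.0635  0.177 ] yang -0.3553 F [ 8.9 -2.6 -5.7] w 0.013550359903009165 gf 50.00147723592818
tool shift mm [-8.8 -0.4 49.7]
[[0.35, 0.94, 0.01], [0.94, -0.35, -0.01], [-0.0, 0.01, -1.0]]
```

View pics/s3.png

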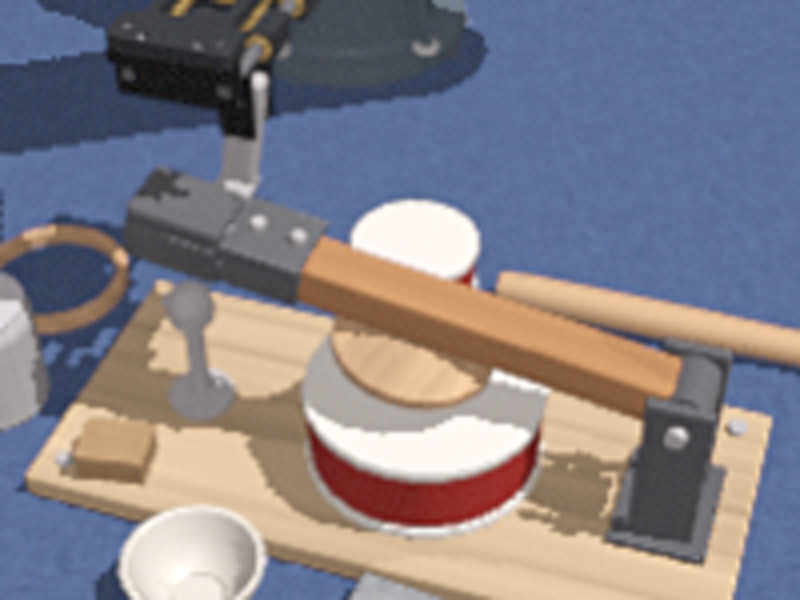

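The beam has risen clear of the ball (ball at about (190,300)), the fingers still hold the handle, and the drum hasn't moved. I'll continue up to about 100 mm and then settle.

Emit:
play_rows:
  steps: [-1,0.048,0,-0.16,0,-1,0.05,0,-0.16,0,-1,0.053,0,-0.16,0,-1,0.055,0,-0.16,0,-1,0.058,0,-0.16,0,-1,0.06,0,-0.16,0,-1,0.063,0,-0.16,0,-1,0.065,0,-0.16,0,-1,0.068,0,-0.16,0,-1,0.07,0,-0.16,0]

```text
time: 9.45
position: [0.4204, -0.0473, 0.2251]
tool_rot: [0.821, 0.571, 0.002, 0.005]
ft_force: [8.8, -5.1, -4.9]
grip_width: 0.0137
grip_force: 50.0
```

Emit:
play_rows:
  steps: [-1,0,0,0,0,-1,0,0,0,0,-1,0,0,0,0,-1,0,0,0,0,-1,0,0,0,0,-1,0,0,0,0,-1,0,0,0,0,-1,0,0,0,0,-1,0,0,0,0,-1,0,0,0,0]

```text
time: 10.45
position: [0.4205, -0.0473, 0.225]
tool_rot: [0.821, 0.571, 0.002, 0.005]
ft_force: [8.7, -5.6, -3.7]
grip_width: 0.0138
grip_force: 50.0
```

```bash
python3 d.py .4115 -.0718 .1273
python3 -c "
from h import *
c=robot.camera('scene');cv2.imwrite('pics/s4.png',cv2.resize(c['image'][70:250,135:375,::-1],(800,600),interpolation=cv2.INTER_CUBIC))"
```

```text
t 10.45 pos [ 0.4205 -0.0473  0.225 ] yang -0.3553 F [ 8.7 -5.6 -3.7] w 0.01379230699907554 gf 50.00109312386485
tool shift mm [-25.8  -1.   97.8]
[[0.35, 0.94, 0.01], [0.94, -0.35, -0.01], [-0.0, 0.01, -1.0]]
```

View pics/s4.png

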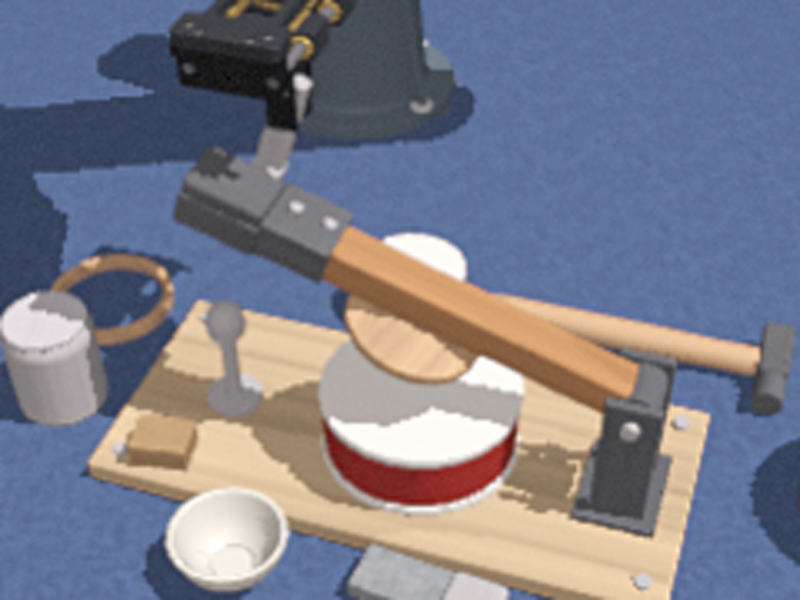

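The picture shows the coupler well above the ball, the handle gripped, and the drum and the other visible things in place. The 98 mm rise at the grip puts the coupler about 100 mm above the ball, and the arm has been still for the last second.

```bash
python3 -c "
from rig import robot
print(robot.hand_in())"
```

```text
the job is handed in; nothing more can be done
None
```

The job is handed in, with no verdict returned: I pulled the latch out about 15 mm, swung the beam up by its handle, and finished gripping it with the coupler about 100 mm above the ball (worked out from the rise at the grip); the drum and the other things in view looked unmoved in the last picture.

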